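# Park the microscope objectives in order of height

### The arm

A 7-joint arm with a two-finger parallel gripper is mounted at the origin on the work surface. World frame = base frame: x ahead of the robot, y to its left, z up, the work surface at z = 0. Lengths are in mm, angles in rad, forces in N, time in s.
With the tool pointing down it reaches from about 400 to 875 mm from the base axis. Payload 4.4 kg.
Tool frame: the origin (TCP) lies midway between the tips of the shut fingers; the grasp point (between the pads) lies 19 mm behind it; z points along the fingers, y is the line along which they close (so a half turn about z gives the same grasp; the last joint's range is limited). The gripper opens to 85 mm and grips with 20 to 120 N. Pads are 22 mm wide; open, the fingers measure 114 mm over their backs; the gripper's body (76 mm by 85 mm) begins 54 mm behind the grasp point. The pads swing forward as they close: fully open they stand 13 mm farther back than shut.
Start: joints at [-1.382, 0.628, 0.038, 1.517, -0.027, 0.996, -0.02], TCP at [163.809, 629.035, 231.313] pointing down, gripper open.
Joint ranges: [-3.06, 3.06], [-0.37, 2.12], [-1.25, 1.32], [0.18, 2.47], [-1.1, 4.24], [0.23, 1.98], [-2.94, 2.94]. Speed limits (rad/s): [2.57, 2.57, 3.14, 3.14, 3.14, 3.14, 3.14].

### API

Orientations are given as [roll, pitch, yaw] about the fixed x, y, z axes, in that order (R = Rz(yaw) Ry(pitch) Rx(roll)).
In Python, from cell import ctrl gives the robot as it stands. The module is installed in compiled form; this text tells all that it offers.
- The arm moves only by the tool step_arm, never from a script. Its argument "commands" is one flat list of numbers, 7 for each row, row after row: the shift along the tool's x, y, z in cm, then the turn, a rotation vector about the tool's x, y, z in rad, then the opening, from 0 (shut) to 1 (fully open). A call has 1 to 10 rows; each row is the pose to reach, as a shift and turn from the pose commanded when the call began, along the tool's axes at that moment; what a row does not reach only later rows make up. A row lasts 1/10 s, in which the tool goes at most 50 mm and 8.59 degrees, less where a joint would pass 70% of its speed; a pose out of reach is approached as far as the arm can. A call with a gripper value outside its range is refused whole. The fingers move at their own pace and stop on an object; the grip force is fixed at half the most. Time passes only in rows, so rows that repeat a pose let the fingers close. It gives the time, the measured TCP pose, the force, the opening and the grip force at its end, in the units of the state.
- ctrl.read_state(): the state, without advancing time (a new reading comes with each control period).
- ctrl.get_image(name): name is "side" or "top" or "wrist"; returns a dict with "image" (400x640x3 uint8, red, green, blue), "range_z" (400x640 float32, mm along the optical axis (not along the pixel's ray), 0 where there is no reading), "vfov" (degrees; the focal length in pixels is half the picture's height over the tangent of half this angle, whatever the lens; pixels are square), "cx", "cy" (the principal point, pixels), "world_to_cam" (4x4, takes a point from world to camera coordinates). Camera axes: x right, y down, z forward; pixel columns grow to the right and rows downward; lengths in mm; the calibration is good to about 2 mm. A picture is of the moment at which its call begins.
- ctrl.finish_job(): hands the job in; it is judged then, once.
The state is a dict: "clock": time; "qpos": joint angles; "qd": joint speeds; "tau": joint torques, N m; "eef_pos": TCP position; "tool_rot": TCP orientation; "force": force on the tool from outside, world axes, zero at the start; "torque": the same for the moment, N m; "width": finger opening in mm; "gripper_force": force on a finger pad.
Only numpy, scipy, OpenCV 4.12 (cv2) and the standard library are available. Lean on these libraries where they do the work, as an engineer would, in place of code of your own. Each camera call takes 0.05 s, during which the arm holds its last target. There are 200 camera calls.

### The job

Stand the four loose microscope objectives upright on the rubber pads of the parking rail, one centred on each pad, in order of height: the shortest on the pad next to the rail's red end, rising to the tallest on the pad at the far end. They are precision optics, so set each down gently, without dropping it or tipping it over, let go of them all, and leave the amber bottle and the culture dish where they stand.

Things in the scene. Friction and masses are not known exactly. Their poses are not given: they have to be found in the camera images.
- objective_yellow_center (a point): centre (on the axis, 20 mm above the underside) of the shortest microscope objective: a round dark metal barrel, 30 mm in diameter and 40 mm tall in all, standing on its flat underside on the bench; straight-sided for the lower 30 mm, above that a yellow cone narrowing to 17 mm at the top. z axis up along the barrel. Loose, 0.08 to 0.24 kg, may be gripped at any yaw
- objective_green_center (a point): centre (on the axis, 25 mm above the underside) of the second shortest microscope objective: a round dark metal barrel, 30 mm in diameter and 50 mm tall in all, standing on its flat underside on the bench; straight-sided for the lower 37.5 mm, above that a green cone narrowing to 17 mm at the top. z axis up along the barrel. Loose, 0.08 to 0.24 kg, may be gripped at any yaw
- objective_blue_center (a point): centre (on the axis, 30 mm above the underside) of the second tallest microscope objective: a round dark metal barrel, 30 mm in diameter and 60 mm tall in all, standing on its flat underside on the bench; straight-sided for the lower 45 mm, above that a blue cone narrowing to 17 mm at the top. z axis up along the barrel. Loose, 0.08 to 0.24 kg, may be gripped at any yaw
- objective_white_center (a point): centre (on the axis, 35 mm above the underside) of the tallest microscope objective: a round dark metal barrel, 30 mm in diameter and 70 mm tall in all, standing on its flat underside on the bench; straight-sided for the lower 52.5 mm, above that a white cone narrowing to 17 mm at the top. z axis up along the barrel. Loose, 0.08 to 0.24 kg, may be gripped at any yaw
- pad1_top (a point): centre of the upper face of the black round rubber pad next to the red end of the rail (nearest to the red block); pad 50 mm in diameter, its top 14 mm above the bench. The four pads stand 70 mm apart in a straight row along a fixed grey rail (62 mm wide, 275 mm long, 10 mm high) with a red block (28 mm long, 14 mm high) across one end; the rail lies at any angle on the bench. x axis along the row, away from the red end; z up
- pad2_top (a point): centre of the upper face of the black round rubber pad second from the red end; pad 50 mm in diameter, its top 14 mm above the bench. The four pads stand 70 mm apart in a straight row along a fixed grey rail (62 mm wide, 275 mm long, 10 mm high) with a red block (28 mm long, 14 mm high) across one end; the rail lies at any angle on the bench. x axis along the row, away from the red end; z up
- pad3_top (a point): centre of the upper face of the black round rubber pad third from the red end; pad 50 mm in diameter, its top 14 mm above the bench. The four pads stand 70 mm apart in a straight row along a fixed grey rail (62 mm wide, 275 mm long, 10 mm high) with a red block (28 mm long, 14 mm high) across one end; the rail lies at any angle on the bench. x axis along the row, away from the red end; z up
- pad4_top (a point): centre of the upper face of the black round rubber pad farthest from the red end; pad 50 mm in diameter, its top 14 mm above the bench. The four pads stand 70 mm apart in a straight row along a fixed grey rail (62 mm wide, 275 mm long, 10 mm high) with a red block (28 mm long, 14 mm high) across one end; the rail lies at any angle on the bench. x axis along the row, away from the red end; z up
- oil_bottle: small amber bottle with paper label and black cap, 32 mm in diameter, 60 mm tall, standing loose on the bench; origin at the centre of its underside. To be left alone
- dish: covered round culture dish, white with a pale pink top, 64 mm in diameter, 15 mm tall, loose on the bench; origin at the centre of its underside. To be left alone

How it is judged (in metres and radians):
At the end, for the whole second after the job is handed in: Each objective stands upright (within 0.1 rad) and at rest on the top of its own pad, its axis within 12 mm of the pad's centre and its height within 4 mm of standing on the pad: yellow (40 mm) on the pad next to the red end, then green (50), blue (60) and white (70) on the pad farthest from it (horizontal distance between objective_yellow_center and pad1_top below 0.012 m and angle between each of objective_yellow_center, objective_green_center, objective_blue_center, objective_white_center's own z axis and vertical below 0.1 rad and height (world z) of objective_yellow_center between 0.03 and 0.038 m and linear speed of each of objective_yellow, objective_green, objective_blue, objective_white below 0.02 m/s and angular speed of each of objective_yellow, objective_green, objective_blue, objective_white below 0.2 rad/s and horizontal distance between objective_green_center and pad2_top below 0.012 m and height (world z) of objective_green_center between 0.035 and 0.043 m and horizontal distance between objective_blue_center and pad3_top below 0.012 m and height (world z) of objective_blue_center between 0.04 and 0.048 m and horizontal distance between objective_white_center and pad4_top below 0.012 m and height (world z) of objective_white_center between 0.045 and 0.053 m); the robot touches nothing.
It fails at once if an objective is dropped (moves faster than 0.6 m/s, as after a fall of about 20 mm, while the fingers do not touch it) ((linear speed of objective_yellow above 0.6 m/s and contact force between the fingers and objective_yellow below 0.01 N) or (linear speed of objective_green above 0.6 m/s and contact force between the fingers and objective_green below 0.01 N) or (linear speed of objective_blue above 0.6 m/s and contact force between the fingers and objective_blue below 0.01 N) or (linear speed of objective_white above 0.6 m/s and contact force between the fingers and objective_white below 0.01 N)).
It fails at once if an objective is tipped over (leans more than 0.7 rad) (angle between any of objective_yellow_center, objective_green_center, objective_blue_center, objective_white_center's own z axis and vertical above 0.7 rad).
It fails at once if the amber bottle or the culture dish is moved by more than 25 mm or the bottle tipped over (0.5 rad) (distance of any of oil_bottle, dish from where it was at the start of the episode above 0.025 m or angle between oil_bottle's own z axis and vertical above 0.5 rad).
It also fails if it takes over 120 s, if anything falls off the work surface, if the arm or the gripper's body presses on something with over 40 N, if the wrist force passes 120 N, or if a joint passes its speed limit or range.

## Working session

There is one attempt and no reset: what is moved stays moved. The work goes in short steps, Python scripts to look and compute and a tool call to move; the robot and the scene stay as the last step left them, time stands still between calls to the robot, and variables do not carry over. Pictures are saved under pics/ and viewed, at most 14 in all, crops included, and the job is handed in when it is done.

Besides the shell and the picture viewer there is one more tool, called after ">>>" as a command line: name --argument value ..., lists and objects as JSON in quotes. step_arm: Moves the arm, as the interface text tells. Its arguments: {"type":"object","properties":{"commands":{"type":"array"}},"required":["commands"]}

```bash
mkdir -p pics; python3 - <<'E'
from cell import ctrl
import cv2,numpy as np
s=ctrl.read_state();print({k:s[k] for k in("clock","eef_pos","tool_rot","width")})
for n in("top","side"):
    d=ctrl.get_image(n);cv2.imwrite(f"pics/{n}0.png",d["image"][:,:,::-1]);np.savez(f"{n}0.npz",**d)
    print(n,d["vfov"],d["cx"],d["cy"],d["world_to_cam"].round(3).tolist())
E
```

```text
{'clock': 0.0, 'eef_pos': array([163.65297938, 628.42405817, 230.40082467]), 'tool_rot': array([-3.13972644e+00, -1.11103114e-05,  2.88677024e+00]), 'width': 85.48985642758247}
top 56.94564608278711 322.56675208252193 199.51059255594666 [[-0.004, -1.0, -0.014, 31.813], [-0.99, 0.006, -0.141, 585.729], [0.141, 0.013, -0.99, 905.955], [0.0, 0.0, 0.0, 1.0]]
side 49.92026489359267 314.4390318694957 194.06232639208255 [[0.92, -0.393, 0.002, -505.79], [-0.283, -0.665, -0.691, 227.342], [0.273, 0.635, -0.723, 719.91], [0.0, 0.0, 0.0, 1.0]]
```

View pics/top0.png

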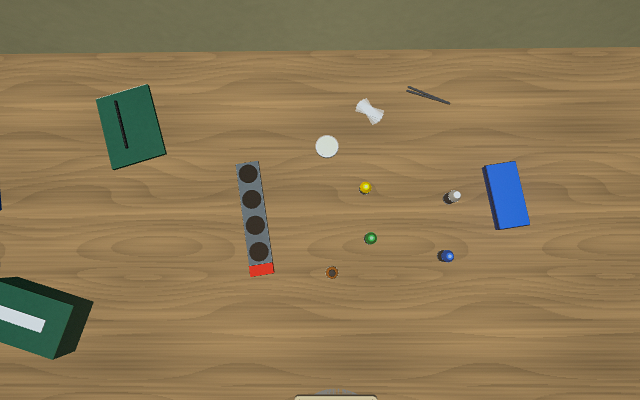

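View pics/side0.png

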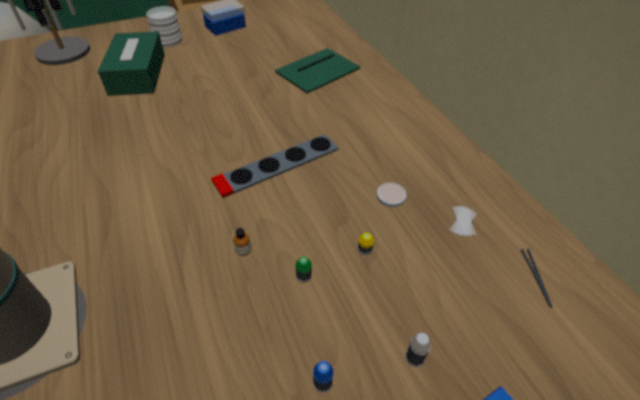

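The top view shows the rail at about (255,215) with its red end at (261,269). The cones are at yellow (365,187), green (371,238), blue (447,256) and white (454,196). The dish is at (327,146) and the bottle at (332,272). The side view agrees.

```bash
cat > h.py <<'E'
import cv2,numpy as np
def ray(d,u,v,z):
    f=200/np.tan(np.radians(d["vfov"])/2);M=d["world_to_cam"];R,t=M[:3,:3],M[:3,3]
    c=-R.T@t;r=R.T@np.array([(u-d["cx"])/f,(v-d["cy"])/f,1]);return (c+r*(z-c[2])/r[2])
def pts(d,u,v):
    f=200/np.tan(np.radians(d["vfov"])/2);M=d["world_to_cam"];R,t=M[:3,:3],M[:3,3]
    z=d["range_z"][v,u].astype(float);P=np.stack([(u-d["cx"])/f*z,(v-d["cy"])/f*z,z],-1);return (P-t)@R
def blobs(m,amin=15):
    n,l,s,c=cv2.connectedComponentsWithStats(m.astype(np.uint8));return [(s[i,4],c[i],l==i) for i in range(1,n) if s[i,4]>=amin]
E
python3 - <<'E'
from h import *
H={'yellow':(20,35),'green':(45,85),'blue':(105,128)}
top={'yellow':40,'green':50,'blue':60,'white':70}
for n in("top","side"):
    d=dict(np.load(f"{n}0.npz"));im=d["image"];h=cv2.cvtColor(im,cv2.COLOR_RGB2HSV);hh,s,v=[h[...,i].astype(int) for i in range(3)]
    ms={k:(hh>=a)&(hh<=b)&(s>(215 if k=='yellow' else 130))&(v>50) for k,(a,b) in H.items()}
    ms['white']=(s<45)&(v>130); ms['red']=((hh<5)|(hh>175))&(s>180)&(v>120); ms['black']=(v<60)
    for k,m in ms.items():
        for A,c,l in blobs(m):
            if A>1000: continue
            z=top.get(k,14); vv,uu=np.nonzero(l); P=pts(d,uu,vv)
            print(n,k,A,c.round(1),"ray@top",ray(d,*c,z-5 if k in top else 14)[:2].round(1),"range mean",P.mean(0).round(1),"maxz",np.percentile(P[:,2],90).round(1))
E
```

```text
top yellow 86 [365.1 187.2] ray@top [618.6 -81.6] range mean [618.4 -81.5  35.7] maxz 40.4
top green 88 [370.4 238. ] ray@top [486.9 -91.3] range mean [486.9 -91.2  45.5] maxz 50.6
top blue 16 [1.000e-01 2.024e+02] ray@top [581.5 854.8] range mean [588.6 900.7   4.4] maxz 7.0
top blue 98 [447.2 255.7] ray@top [ 442.1 -278.4] range mean [ 442.1 -278.3   54.9] maxz 60.8
top white 369 [369.4 110.9] ray@top [813.5 -93.9] range mean [ 836.4 -100.8    7.1] maxz 7.5
top white 405 [326.5 145.8] ray@top [721.2  17.8] range mean [733.8  17.8  22.5] maxz 17.6
top white 100 [453.9 195. ] ray@top [ 592.  -299.6] range mean [ 592.2 -300.    63.7] maxz 70.9
top white 614 [ 21.2 318.9] ray@top [295.  759.7] range mean [298.8 742.2  86.8] maxz 84.5
top red 252 [260.8 269.2] ray@top [409.  189.3] range mean [409.  189.3  14. ] maxz 16.3
top black 129 [148.8 137.5] ray@top [763.7 502.7] range mean [762.5 498.3  22.6] maxz 11.3
top black 168 [120.9 124.4] ray@top [801.6 582.1] range mean [794.4 569.7  35.4] maxz 21.6
top black 260 [247.7 173.4] ray@top [661.8 229.5] range mean [661.  228.7  17.8] maxz 1
[... 2860 characters left out ...]
] range mean [522.9 203.   16.6] maxz 15.5
side black 271 [240.9 176. ] ray@top [455.  194.6] range mean [455.  194.7  14. ] maxz 15.6
side black 63 [239.7 233.3] ray@top [406.6  38.4] range mean [401.7   2.4  58. ] maxz 61.2
side black 58 [364.4 249.4] ray@top [614.1 -92.3] range mean [613.2 -93.7  16.2] maxz 22.2
side black 74 [538.9 281.4] ray@top [ 869.1 -277.6] range mean [ 875.6 -274.5    6.1] maxz 7.6
side black 125 [303.3 274.6] ray@top [485.8 -98.9] range mean [ 482.3 -108.1   29.1] maxz 36.0
side black 189 [414.4 357.3] ray@top [ 588.9 -308.4] range mean [ 583.3 -312.7   28.4] maxz 42.4
side black 123 [322.4 385.2] ray@top [ 438.9 -290.6] range mean [ 436.2 -296.    30.8] maxz 36.5
```

```bash
cat >> h.py <<'E'
from scipy.spatial.transform import Rotation as Ro
def go(x,y,z,yaw):
    from cell import ctrl
    s=ctrl.read_state();R=Ro.from_euler('xyz',s["tool_rot"]);T=Ro.from_euler('xyz',[np.pi,0,yaw])
    print("clock",s["clock"],"pos",s["eef_pos"].round(1),"rot",s["tool_rot"].round(3),"q",s["qpos"].round(2))
    print("shift cm",(R.inv().apply(np.array([x,y,z])-s["eef_pos"])/10).round(2),"turn",(R.inv()*T).as_rotvec().round(3))
E
python3 - <<'E'
from h import *
for n in("top","side"):
    d=dict(np.load(f"{n}0.npz"));V,U=np.mgrid[:400,:640];P=pts(d,U.ravel(),V.ravel());ok=d["range_z"].ravel()>0
    for k,x,y,h in(("yellow",618,-84,40),("green",486,-94,50),("blue",441,-281,60),("white",592,-301,70)):
        m=ok&(np.hypot(P[:,0]-x,P[:,1]-y)<25)&(np.abs(P[:,2]-h)<2.5);q=P[m]
        print(n,k,m.sum(),q.mean(0).round(1),((q.max(0)+q.min(0))/2).round(1))
go(618,-83,150,-2.983)
E
```

```text
top yellow 41 [619.8 -82.   39.7] [619.7 -82.3  40. ]
top green 49 [487.6 -91.9  49.6] [487.9 -92.4  50. ]
top blue 47 [ 441.9 -281.5   59.7] [ 441.3 -281.3   60. ]
top white 43 [ 592.8 -304.3   69.8] [ 592.5 -304.5   69.8]
side yellow 74 [619.8 -84.7  39.7] [620.  -84.7  40. ]
side green 84 [487.8 -95.1  49.9] [488.1 -95.4  50. ]
side blue 159 [ 442.2 -284.1   59.8] [ 442.5 -283.7   60. ]
side white 139 [ 592.1 -306.3   69.8] [ 592.7 -305.8   69.9]
clock 0.1 pos [163.7 628.5 230.5] rot [-3.14   0.     2.887] q [-1.38  0.63  0.04  1.52 -0.03  1.   -0.02]
shift cm [-61.9  -57.39   8.15] turn [-0.002 -0.    -0.413]
```

>>> step_arm --commands '[-62,-57.4,4,0,0,-0.41,1,-62,-57.4,4,0,0,-0.41,1,-62,-57.4,4,0,0,-0.41,1,-62,-57.4,4,0,0,-0.41,1,-62,-57.4,4,0,0,-0.41,1,-62,-57.4,4,0,0,-0.41,1,-62,-57.4,4,0,0,-0.41,1,-62,-57.4,4,0,0,-0.41,1,-62,-57.4,4,0,0,-0.41,1,-62,-57.4,4,0,0,-0.41,1]'

```text
clock: 1.1
eef_pos: [433.6, 206.4, 207.5]
tool_rot: [3.142, -0.0, -2.986]
force: [0.8, 0.8, 0.1]
width: 85.6
gripper_force: 0.0
```

```bash
python3 -c "
from h import *
go(620,-83.3,130,-2.983)"
```

```text
clock 1.1 pos [433.6 206.4 207.5] rot [ 3.142 -0.    -2.986] q [-0.46  0.42 -0.06  2.    0.04  0.72  1.18]
shift cm [-13.94 -31.51   7.75] turn [ 0.    -0.    -0.003]
```

>>> step_arm --commands '[-13.9,-31.5,7.7,0,0,0,1,-13.9,-31.5,7.7,0,0,0,1,-13.9,-31.5,7.7,0,0,0,1,-13.9,-31.5,7.7,0,0,0,1,-13.9,-31.5,7.7,0,0,0,1,-13.9,-31.5,7.7,0,0,0,1,-13.9,-31.5,7.7,0,0,0,1,-13.9,-31.5,7.7,0,0,0,1,-13.9,-31.5,7.7,0,0,0,1,-13.9,-31.5,7.7,0,0,0,1]'

```text
clock: 2.1
eef_pos: [618.2, -79.7, 130.4]
tool_rot: [3.14, -0.001, -2.985]
force: [-0.5, 0.0, -0.3]
width: 85.4
gripper_force: 0.0
```

```bash
python3 - <<'E'
from h import *
from cell import ctrl
go(620,-83.3,4,-2.983)
d=ctrl.get_image("wrist");cv2.imwrite("pics/w1.png",d["image"][:,:,::-1])
V,U=np.mgrid[:400,:640];P=pts(d,U.ravel(),V.ravel());m=(d["range_z"].ravel()>0)&(abs(P[:,2]-40)<2.5)&(np.hypot(P[:,0]-620,P[:,1]+83)<25);q=P[m]
print(m.sum(),q.mean(0).round(1),((q.max(0)+q.min(0))/2).round(1))
E
```

```text
clock 2.1 pos [618.2 -79.7 130.4] rot [ 3.140e+00 -1.000e-03 -2.985e+00] q [ 0.12  0.71 -0.06  1.69  0.06  0.75  1.76]
shift cm [-0.13 -0.4  12.64] turn [ 0.002 -0.001 -0.002]
399 [620.8 -82.2  39.2] [621.  -82.3  39.2]
```

View pics/w1.png

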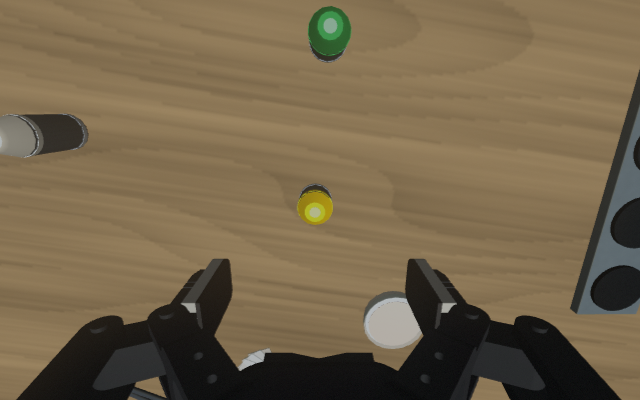

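The wrist view shows yellow at (315,208) between the open fingers, green at (330,30) and the dish under the right finger at (395,320). The yellow position agrees to about 1 mm with the earlier estimate.

>>> step_arm --commands '[-0.2,-0.4,4,0,0,0,1,-0.2,-0.4,7,0,0,0,1,-0.2,-0.4,10,0,0,0,1,-0.2,-0.4,12,0,0,0,1,-0.2,-0.4,12.5,0,0,0,1,-0.2,-0.4,12.5,0,0,0,1]'

```text
clock: 2.75
eef_pos: [621.1, -83.5, 5.6]
tool_rot: [3.141, -0.001, -2.984]
force: [-0.4, 0.7, 0.9]
width: 86.0
gripper_force: 0.0
```

```bash
python3 -c "
from h import *
go(620.5,-82.7,4,-2.983)"
```

```text
clock 2.75 pos [621.1 -83.5   5.6] rot [ 3.141e+00 -1.000e-03 -2.984e+00] q [ 0.12  0.89 -0.05  1.72  0.08  0.53  1.75]
shift cm [0.05 0.08 0.16] turn [ 0.001 -0.001 -0.001]
```

Close and lift.

>>> step_arm --commands '[0,0,0.1,0,0,0,0,0,0,0.1,0,0,0,0,0,0,0.1,0,0,0,0,0,0,0.1,0,0,0,0,0,0,0.1,0,0,0,0,0,0,0.1,0,0,0,0,0,0,0.1,0,0,0,0,0,0,0.1,0,0,0,0,0,0,0.1,0,0,0,0,0,0,0.1,0,0,0,0]'

```text
clock: 3.75
eef_pos: [622.2, -85.0, 5.8]
tool_rot: [-3.141, 0.001, -2.986]
force: [-0.5, 0.0, 5.1]
width: 27.9
gripper_force: 58.9
```

>>> step_arm --commands '[0,0,-0.5,0,0,0,0,0,0,-2,0,0,0,0,0,0,-5,0,0,0,0,0,0,-8,0,0,0,0,0,0,-11,0,0,0,0,0,0,-12,0,0,0,0,0,0,-12,0,0,0,0]'

```text
clock: 4.45
eef_pos: [622.8, -85.3, 126.8]
tool_rot: [-3.141, 0.004, -2.987]
force: [0.1, 0.1, -2.0]
width: 28.3
gripper_force: 59.2
```

```bash
python3 - <<'E'
from h import *
from cell import ctrl
go(454.9,195.6,124,-2.983)
d=ctrl.get_image("wrist");cv2.imwrite("pics/w2.png",d["image"][:,:,::-1])
E
```

```text
clock 4.45 pos [622.8 -85.3 126.8] rot [-3.141  0.004 -2.987] q [ 0.13  0.72 -0.06  1.68  0.06  0.74  1.76]
shift cm [12.25 30.35  0.2 ] turn [-0.001  0.004 -0.004]
```

View pics/w2.png

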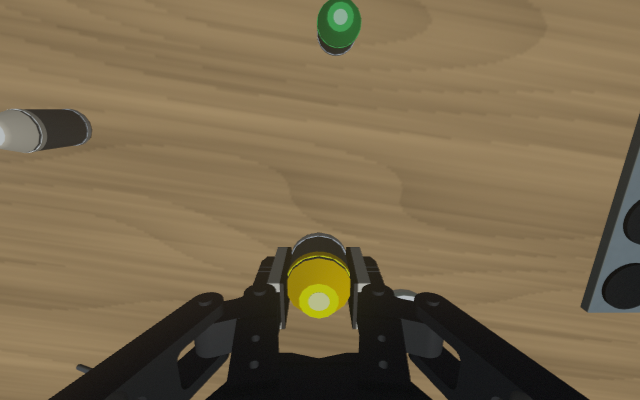

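Yellow is held upright at (319,300). Now move it over pad 1.

>>> step_arm --commands '[12.2,30.3,0.2,0,0,0,0,12.2,30.3,0.2,0,0,0,0,12.2,30.3,0.2,0,0,0,0,12.2,30.3,0.2,0,0,0,0,12.2,30.3,0.2,0,0,0,0,12.2,30.3,0.2,0,0,0,0,12.2,30.3,0.2,0,0,0,0,12.2,30.3,0.2,0,0,0,0,12.2,30.3,0.2,0,0,0,0,12.2,30.3,0.2,0,0,0,0]'

```text
clock: 5.5
eef_pos: [454.4, 193.8, 121.9]
tool_rot: [-3.14, -0.001, -2.988]
force: [-0.1, -0.3, -1.0]
width: 28.4
gripper_force: 59.4
```

```bash
cat >> h.py <<'E'
def held(h,zg):
    # centre of the top face of the held objective relative to the TCP, from the wrist camera
    from cell import ctrl
    s=ctrl.read_state();e=s["eef_pos"];d=ctrl.get_image("wrist");zt=e[2]-zg+h
    V,U=np.mgrid[:400,:640];P=pts(d,U.ravel(),V.ravel());c=d["image"].reshape(-1,3).max(1)
    m=(d["range_z"].ravel()>0)&(abs(P[:,2]-zt)<3)&(np.hypot(P[:,0]-e[0],P[:,1]-e[1])<14)&(c>70);q=P[m]
    o=(q.max(0)+q.min(0))/2-e; print("held",m.sum(),o.round(1),(q.mean(0)-e).round(1),"z err",(q.mean(0)[2]-zt).round(1)); return o
E
python3 - <<'E'
from h import *
o=held(40,5.8); go(454.9,195.6,20,-2.983)
E
```

```text
held 1451 [-1.3 -0.  33.2] [-1.7 -0.2 33.3] z err -0.9
clock 5.55 pos [454.7 193.7 122.1] rot [-3.140e+00 -1.000e-03 -2.989e+00] q [-0.45  0.58 -0.01  2.05  0.01  0.52  1.25]
shift cm [-0.06  0.2  10.21] turn [-0.001 -0.001 -0.006]
```

>>> step_arm --commands '[-0.2,0.2,3,0,0,0,0,-0.2,0.2,6,0,0,0,0,-0.2,0.2,8,0,0,0,0,-0.2,0.2,9.4,0,0,0,0,-0.2,0.2,9.9,0,0,0,0,-0.2,0.2,10.1,0,0,0,0,-0.2,0.2,10.1,0,0,0,0]'

```text
clock: 6.25
eef_pos: [456.4, 197.3, 21.9]
tool_rot: [-3.142, 0.0, -2.988]
force: [-0.2, 0.4, -0.9]
width: 28.0
gripper_force: 59.4
```

>>> step_arm --commands '[0,-0.15,0.1,0,0,0,0,0,-0.15,0.15,0,0,0,0,0,-0.15,0.2,0,0,0,0,0,-0.15,0.2,0,0,0,0]'

```text
clock: 6.65
eef_pos: [456.2, 196.4, 19.9]
tool_rot: [3.141, 0.0, -2.986]
force: [0.5, 0.6, -0.8]
width: 28.0
gripper_force: 59.4
```

>>> step_arm --commands '[0,0,0.05,0,0,0,0,0,0,0.1,0,0,0,0,0,0,0.1,0,0,0,0]'

```text
clock: 6.95
eef_pos: [456.2, 196.4, 19.7]
tool_rot: [3.141, 0.001, -2.986]
force: [-1.9, -1.1, 9.8]
width: 28.0
gripper_force: 60.5
```

Contact at 10 N. Release and retreat.

>>> step_arm --commands '[0,0,0,0,0,0,0.4,0,0,0,0,0,0,0.7,0,0,0,0,0,0,1,0,0,0,0,0,0,1,0,0,0,0,0,0,1,0,0,-1,0,0,0,1,0,0,-4,0,0,0,1,0,0,-8,0,0,0,1,0,0,-12,0,0,0,1,0,0,-12,0,0,0,1]'

```text
clock: 7.95
eef_pos: [459.2, 197.6, 143.9]
tool_rot: [3.139, 0.01, -2.987]
force: [-0.2, 0.8, 0.3]
width: 85.7
gripper_force: 0.0
```

```bash
cat >> h.py <<'E'
def obj(cam,x,y,h):
    from cell import ctrl
    d=ctrl.get_image(cam);V,U=np.mgrid[:400,:640];P=pts(d,U.ravel(),V.ravel())
    m=(d["range_z"].ravel()>0)&(abs(P[:,2]-h)<2.5)&(np.hypot(P[:,0]-x,P[:,1]-y)<25);q=P[m]
    print("obj",cam,m.sum(),q.mean(0).round(1) if m.sum() else "",((q.max(0)+q.min(0))/2).round(1) if m.sum() else "")
E
python3 - <<'E'
from h import *
obj("wrist",455,195.6,54);obj("side",455,195.6,54); go(488,-93.5,130,-2.983)
E
```

```text
obj wrist 415 [455.3 196.3  53.1] [455.5 196.2  53.6]
obj side 45 [454.8 193.2  53.6] [454.3 193.5  53.6]
clock 8.05 pos [456.6 196.5 140.1] rot [ 3.141e+00  3.000e-03 -2.986e+00] q [-0.45  0.55 -0.02  2.03  0.02  0.56  1.25]
shift cm [  1.38 -29.14   0.98] turn [ 0.001  0.003 -0.003]
```

>>> step_arm --commands '[1.4,-29.1,1,0,0,0,1,1.4,-29.1,1,0,0,0,1,1.4,-29.1,1,0,0,0,1,1.4,-29.1,1,0,0,0,1,1.4,-29.1,1,0,0,0,1,1.4,-29.1,1,0,0,0,1,1.4,-29.1,1,0,0,0,1,1.4,-29.1,1,0,0,0,1,1.4,-29.1,1,0,0,0,1]'

```text
clock: 8.95
eef_pos: [486.5, -91.8, 127.9]
tool_rot: [3.14, -0.002, -2.984]
force: [-0.1, -0.6, -0.8]
width: 85.4
gripper_force: 0.0
```

```bash
python3 - <<'E'
from h import *
obj("wrist",488,-93.5,50); go(488,-93.5,8,-2.983)
E
```

```text
obj wrist 436 [488.1 -92.3  49.2] [488.4 -92.3  49.5]
clock 9.0 pos [486.7 -91.4 128.1] rot [ 3.140e+00 -1.000e-03 -2.983e+00] q [ 0.18  0.57 -0.07  2.04  0.07  0.54  1.78]
shift cm [-0.11 -0.24 12.01] turn [ 0.001 -0.001 -0.   ]
```

>>> step_arm --commands '[-0.1,-0.1,4,0,0,0,1,-0.1,-0.1,7,0,0,0,1,-0.1,-0.1,10,0,0,0,1,-0.1,-0.1,11.5,0,0,0,1,-0.1,-0.1,11.9,0,0,0,1,-0.1,-0.1,11.9,0,0,0,1,-0.1,-0.1,11.9,0,0,0,1]'

```text
clock: 9.7
eef_pos: [489.0, -93.6, 10.4]
tool_rot: [-3.141, 0.001, -2.985]
force: [-0.0, -0.2, 1.0]
width: 85.4
gripper_force: 0.0
```

>>> step_arm --commands '[0,0,0,0,0,0,0,0,0,0,0,0,0,0,0,0,0,0,0,0,0,0,0,0,0,0,0,0,0,0,0,0,0,0,0,0,0,0,0,0,0,0,0,0,0,0,0,0,0,0,0,0,0,0,0,0,0,0,0,0,0,0,0]'

```text
clock: 10.6
eef_pos: [488.6, -94.2, 10.3]
tool_rot: [-3.142, 0.001, -2.986]
force: [-1.5, 0.9, 5.4]
width: 28.4
gripper_force: 58.8
```

>>> step_arm --commands '[0,0,-0.5,0,0,0,0,0,0,-2,0,0,0,0,0,0,-5,0,0,0,0,0,0,-8,0,0,0,0,0,0,-11,0,0,0,0,0,0,-12,0,0,0,0,0,0,-12,0,0,0,0]'

```text
clock: 11.3
eef_pos: [489.2, -94.5, 130.8]
tool_rot: [-3.141, 0.003, -2.987]
force: [-0.3, -0.0, -1.9]
width: 28.5
gripper_force: 59.3
```

```bash
python3 - <<'E'
from h import *
go(524.5,206.5,130,-2.983)
E
```

```text
clock 11.3 pos [489.2 -94.5 130.8] rot [-3.141e+00  3.000e-03 -2.987e+00] q [ 0.19  0.57 -0.08  2.03  0.08  0.54  1.78]
shift cm [-8.13 29.19  0.08] turn [-0.001  0.003 -0.004]
```

>>> step_arm --commands '[-8.1,29.3,0,0,0,0,0,-8.1,29.3,0,0,0,0,0,-8.1,29.3,0,0,0,0,0,-8.1,29.3,0,0,0,0,0,-8.1,29.3,0,0,0,0,0,-8.1,29.3,0,0,0,0,0,-8.1,29.3,0,0,0,0,0,-8.1,29.3,0,0,0,0,0,-8.1,29.3,0,0,0,0,0,-8.1,29.3,0,0,0,0,0]'

```text
clock: 12.3
eef_pos: [522.8, 205.2, 128.9]
tool_rot: [-3.14, -0.002, -2.989]
force: [0.5, 0.2, -1.6]
width: 28.2
gripper_force: 59.6
```

```bash
python3 - <<'E'
from h import *
o=held(50,10.3); go(523.9-o[0],206.5-o[1],26,-2.983)
E
```

```text
held 1541 [-0.6  0.  38.6] [-1.  -0.1 38.7] z err -1.0
clock 12.35 pos [523.  205.4 129.2] rot [-3.140e+00 -1.000e-03 -2.989e+00] q [-0.41  0.64 -0.02  1.86  0.02  0.64  1.28]
shift cm [-0.18  0.1  10.32] turn [-0.001 -0.001 -0.006]
```

>>> step_arm --commands '[-0.1,0,3,0,0,0,0,-0.1,0,6,0,0,0,0,-0.1,0,8,0,0,0,0,-0.1,0,9.6,0,0,0,0,-0.1,0,10.1,0,0,0,0,-0.1,0,10.3,0,0,0,0,-0.1,0,10.3,0,0,0,0]'

```text
clock: 13.05
eef_pos: [524.6, 207.5, 27.1]
tool_rot: [3.141, 0.001, -2.987]
force: [0.4, -0.5, -1.3]
width: 28.6
gripper_force: 59.7
```

>>> step_arm --commands '[0,0,0.1,0,0,0,0,0,0,0.15,0,0,0,0,0,0,0.15,0,0,0,0]'

```text
clock: 13.35
eef_pos: [524.3, 208.0, 25.6]
tool_rot: [3.141, 0.001, -2.986]
force: [0.2, 0.1, -2.5]
width: 28.3
gripper_force: 59.7
```

>>> step_arm --commands '[0,-0.1,0.05,0,0,0,0,0,-0.1,0.1,0,0,0,0,0,-0.1,0.15,0,0,0,0,0,-0.1,0.15,0,0,0,0]'

```text
clock: 13.75
eef_pos: [524.4, 206.7, 24.3]
tool_rot: [-3.141, 0.0, -2.987]
force: [-1.3, -1.0, 4.1]
width: 28.4
gripper_force: 60.2
```

Contact. Release and retreat.

>>> step_arm --commands '[0,0,0,0,0,0,0.4,0,0,0,0,0,0,0.7,0,0,0,0,0,0,1,0,0,0,0,0,0,1,0,0,0,0,0,0,1,0,0,-1,0,0,0,1,0,0,-4,0,0,0,1,0,0,-8,0,0,0,1,0,0,-12,0,0,0,1,0,0,-12,0,0,0,1]'

```text
clock: 14.75
eef_pos: [527.9, 208.4, 149.5]
tool_rot: [3.139, 0.011, -2.987]
force: [1.0, 0.9, 0.1]
width: 85.4
gripper_force: 0.0
```

```bash
python3 - <<'E'
from h import *
obj("wrist",523.9,206.5,64);go(442,-282.5,140,-2.983)
E
```

```text
obj wrist 421 [524.4 206.8  63.2] [524.4 207.   63.3]
clock 14.8 pos [526.3 207.7 147. ] rot [ 3.14   0.006 -2.987] q [-0.41  0.61 -0.02  1.85  0.02  0.68  1.28]
shift cm [ 15.9  -47.13   0.52] turn [ 0.002  0.006 -0.004]
```

>>> step_arm --commands '[15.8,-47.1,0.5,0,0,0,1,15.8,-47.1,0.5,0,0,0,1,15.8,-47.1,0.5,0,0,0,1,15.8,-47.1,0.5,0,0,0,1,15.8,-47.1,0.5,0,0,0,1,15.8,-47.1,0.5,0,0,0,1,15.8,-47.1,0.5,0,0,0,1,15.8,-47.1,0.5,0,0,0,1,15.8,-47.1,0.5,0,0,0,1,15.8,-47.1,0.5,0,0,0,1]'

```text
clock: 15.8
eef_pos: [439.3, -284.8, 137.8]
tool_rot: [3.14, -0.002, -2.987]
force: [0.7, 0.0, -1.0]
width: 85.4
gripper_force: 0.0
```

```bash
python3 - <<'E'
from h import *
go(442,-282.5,140,-2.983)
E
```

```text
clock 15.8 pos [ 439.3 -284.8  137.8] rot [ 3.140e+00 -2.000e-03 -2.987e+00] q [ 0.59  0.58 -0.1   1.96  0.1   0.61  2.15]
shift cm [-0.3   0.18 -0.22] turn [ 0.001 -0.002 -0.004]
```

Blue grasp: TCP z about 14 on the bench.

```bash
python3 - <<'E'
from h import *
obj("wrist",442,-282.5,60);go(442,-282.5,15,-2.983)
E
```

```text
obj wrist 426 [ 442.5 -282.    59.2] [ 442.8 -281.9   59.2]
clock 15.85 pos [ 436.6 -295.2  137.9] rot [-3.135e+00 -3.000e-03 -2.998e+00] q [ 0.6   0.59 -0.09  1.95  0.1   0.61  2.15]
shift cm [-0.75  1.25 12.28] turn [-0.006 -0.003 -0.015]
```

>>> step_arm --commands '[0,0,0,0,0,0,1,0,0,0,0,0,0,1,0,0,0,0,0,0,1]'

```text
clock: 16.15
eef_pos: [441.2, -280.7, 138.2]
tool_rot: [3.14, -0.001, -2.984]
force: [-0.2, 0.4, 0.6]
width: 85.1
gripper_force: 0.0
```

```bash
python3 - <<'E'
from h import *
go(442.3,-282.3,15,-2.983)
E
```

```text
clock 16.15 pos [ 441.2 -280.7  138.2] rot [ 3.140e+00 -1.000e-03 -2.984e+00] q [ 0.58  0.58 -0.1   1.96  0.1   0.61  2.14]
shift cm [-0.09 -0.19 12.32] turn [ 0.002 -0.001 -0.001]
```

>>> step_arm --commands '[-0.1,-0.1,4,0,0,0,1,-0.1,-0.1,7,0,0,0,1,-0.1,-0.1,10,0,0,0,1,-0.1,-0.1,11.8,0,0,0,1,-0.1,-0.1,12.3,0,0,0,1,-0.1,-0.1,12.3,0,0,0,1,-0.1,-0.1,12.3,0,0,0,1]'

```text
clock: 16.85
eef_pos: [442.9, -283.3, 16.5]
tool_rot: [-3.141, 0.001, -2.985]
force: [-0.4, -0.2, 0.0]
width: 85.2
gripper_force: 0.0
```

>>> step_arm --commands '[0,0,0,0,0,0,0,0,0,0,0,0,0,0,0,0,0,0,0,0,0,0,0,0,0,0,0,0,0,0,0,0,0,0,0,0,0,0,0,0,0,0,0,0,0,0,0,0,0,0,0,0,0,0,0,0,0,0,0,0,0,0,0]'

```text
clock: 17.75
eef_pos: [442.2, -283.7, 16.3]
tool_rot: [-3.141, 0.0, -2.987]
force: [-0.7, 1.2, 5.4]
width: 28.4
gripper_force: 58.8
```

>>> step_arm --commands '[0,0,-0.5,0,0,0,0,0,0,-2,0,0,0,0,0,0,-5,0,0,0,0,0,0,-8,0,0,0,0,0,0,-11,0,0,0,0,0,0,-12,0,0,0,0,0,0,-12,0,0,0,0,0,0,-12,0,0,0,0]'

```text
clock: 18.55
eef_pos: [441.3, -283.4, 134.7]
tool_rot: [3.141, -0.001, -2.986]
force: [-0.5, -0.1, -2.8]
width: 28.4
gripper_force: 59.3
```

```bash
python3 - <<'E'
from h import *
go(593.5,217.5,135,-2.983)
E
```

```text
clock 18.55 pos [ 441.3 -283.4  134.7] rot [ 3.141e+00 -1.000e-03 -2.986e+00] q [ 0.59  0.59 -0.1   1.96  0.1   0.6   2.14]
shift cm [-2.277e+01  4.713e+01 -1.000e-02] turn [ 0.001 -0.001 -0.003]
```

>>> step_arm --commands '[-20,41.4,0,0,0,0,0,-20,41.4,0,0,0,0,0,-20,41.4,0,0,0,0,0,-20,41.4,0,0,0,0,0,-20,41.4,0,0,0,0,0,-20,41.4,0,0,0,0,0,-20,41.4,0,0,0,0,0,-20,41.4,0,0,0,0,0,-20,41.4,0,0,0,0,0,-20,41.4,0,0,0,0,0]'

```text
clock: 19.55
eef_pos: [575.4, 165.3, 133.6]
tool_rot: [3.137, -0.0, -2.977]
force: [-0.7, 1.2, -1.7]
width: 28.5
gripper_force: 59.7
```

>>> step_arm --commands '[-1.4,2.9,0,0,0,0,0,-2.8,5.7,0,0,0,0,0,-2.8,5.7,0,0,0,0,0,-2.8,5.7,0,0,0,0,0,-2.8,5.7,0,0,0,0,0]'

```text
clock: 20.05
eef_pos: [593.6, 214.9, 134.1]
tool_rot: [-3.14, -0.003, -2.988]
force: [0.2, 0.3, -0.7]
width: 28.8
gripper_force: 59.8
```

```bash
python3 - <<'E'
from h import *
o=held(60,16.3); go(592.9-o[0],217.5-o[1],32,-2.983)
E
```

```text
held 1621 [ 0.4  0.3 42.7] [-0.3 -0.  42.7] z err -1.0
clock 20.1 pos [593.9 214.8 134.6] rot [-3.140e+00 -2.000e-03 -2.988e+00] q [-0.38  0.71 -0.02  1.66  0.02  0.77  1.31]
shift cm [ 0.08  0.28 10.25] turn [-0.002 -0.002 -0.005]
```

>>> step_arm --commands '[0.1,0.2,3,0,0,0,0,0.1,0.2,6,0,0,0,0,0.1,0.2,8,0,0,0,0,0.1,0.2,9.6,0,0,0,0,0.1,0.2,10.1,0,0,0,0,0.1,0.2,10.2,0,0,0,0,0.1,0.2,10.2,0,0,0,0]'

```text
clock: 20.8
eef_pos: [594.0, 218.8, 34.4]
tool_rot: [3.141, 0.002, -2.987]
force: [-0.1, 0.8, -1.6]
width: 28.4
gripper_force: 59.8
```

>>> step_arm --commands '[0,0,0.1,0,0,0,0,0,0,0.15,0,0,0,0,0,0,0.15,0,0,0,0]'

```text
clock: 21.1
eef_pos: [593.5, 218.9, 32.7]
tool_rot: [3.141, 0.001, -2.986]
force: [-0.6, -0.3, -2.9]
width: 28.5
gripper_force: 59.8
```

>>> step_arm --commands '[0,-0.1,0.1,0,0,0,0,0,-0.1,0.2,0,0,0,0,0,-0.1,0.25,0,0,0,0,0,-0.1,0.25,0,0,0,0]'

```text
clock: 21.5
eef_pos: [593.6, 217.5, 30.3]
tool_rot: [-3.141, 0.0, -2.987]
force: [-1.0, -0.8, 4.5]
width: 28.3
gripper_force: 60.5
```

>>> step_arm --commands '[0,0,0,0,0,0,0.4,0,0,0,0,0,0,0.7,0,0,0,0,0,0,1,0,0,0,0,0,0,1,0,0,0,0,0,0,1,0,0,-1,0,0,0,1,0,0,-4,0,0,0,1,0,0,-8,0,0,0,1,0,0,-12,0,0,0,1,0,0,-12,0,0,0,1]'

```text
clock: 22.5
eef_pos: [597.5, 219.2, 156.4]
tool_rot: [3.139, 0.012, -2.987]
force: [0.5, -0.5, 0.3]
width: 85.5
gripper_force: 0.0
```

```bash
python3 - <<'E'
from h import *
obj("wrist",592.9,217.5,74);go(592.5,-305,150,-2.983)
E
```

```text
obj wrist 425 [594.2 218.   73.2] [594.6 218.   73.3]
clock 22.55 pos [595.7 218.6 153.7] rot [ 3.14   0.007 -2.987] q [-0.38  0.69 -0.02  1.65  0.02  0.8   1.31]
shift cm [  8.4  -51.69   0.22] turn [ 0.002  0.007 -0.004]
```

>>> step_arm --commands '[7.2,-44,0.2,0,0,0,1,7.2,-44,0.2,0,0,0,1,7.2,-44,0.2,0,0,0,1,7.2,-44,0.2,0,0,0,1,7.2,-44,0.2,0,0,0,1,7.2,-44,0.2,0,0,0,1,7.2,-44,0.2,0,0,0,1,7.2,-44,0.2,0,0,0,1,7.2,-44,0.2,0,0,0,1,7.2,-44,0.2,0,0,0,1]'

```text
clock: 23.55
eef_pos: [587.4, -238.7, 146.7]
tool_rot: [-3.136, -0.003, -2.998]
force: [-0.5, -0.8, -0.1]
width: 84.9
gripper_force: 0.0
```

>>> step_arm --commands '[1.2,-4,0,0,0,0,1,1.2,-7.7,0,0,0,0,1,1.2,-7.7,0,0,0,0,1,1.2,-7.7,0,0,0,0,1,1.2,-7.7,0,0,0,0,1,1.2,-7.7,0,0,0,0,1]'

```text
clock: 24.15
eef_pos: [590.5, -304.0, 147.3]
tool_rot: [3.14, -0.0, -2.984]
force: [-0.5, -0.4, -0.1]
width: 85.6
gripper_force: 0.0
```

```bash
python3 - <<'E'
from h import *
obj("wrist",592.5,-305,70);go(592.5,-305,20,-2.983)
E
```

```text
obj wrist 430 [ 593.4 -304.5   69.2] [ 593.6 -304.3   69.3]
clock 24.2 pos [ 590.6 -304.2  147.5] rot [ 3.141 -0.    -2.984] q [ 0.48  0.74 -0.08  1.55  0.07  0.86  2.1 ]
shift cm [-0.18 -0.12 12.75] turn [ 0.001 -0.    -0.001]
```

>>> step_arm --commands '[-0.2,0,4,0,0,0,1,-0.2,0,7,0,0,0,1,-0.2,0,10,0,0,0,1,-0.2,0,12.2,0,0,0,1,-0.2,0,12.7,0,0,0,1,-0.2,0,12.7,0,0,0,1,-0.2,0,12.7,0,0,0,1]'

```text
clock: 24.9
eef_pos: [593.4, -305.8, 22.0]
tool_rot: [-3.14, 0.002, -2.986]
force: [0.7, -0.3, 0.7]
width: 85.4
gripper_force: 0.0
```

>>> step_arm --commands '[0,0,0,0,0,0,0,0,0,0,0,0,0,0,0,0,0,0,0,0,0,0,0,0,0,0,0,0,0,0,0,0,0,0,0,0,0,0,0,0,0,0,0,0,0,0,0,0,0,0,0,0,0,0,0,0,0,0,0,0,0,0,0]'

```text
clock: 25.8
eef_pos: [592.6, -305.8, 21.3]
tool_rot: [-3.141, 0.001, -2.986]
force: [-0.3, -0.0, 6.5]
width: 28.6
gripper_force: 59.0
```

>>> step_arm --commands '[0,0,-0.5,0,0,0,0,0,0,-2,0,0,0,0,0,0,-5,0,0,0,0,0,0,-8,0,0,0,0,0,0,-11,0,0,0,0,0,0,-12,0,0,0,0,0,0,-12,0,0,0,0,0,0,-12,0,0,0,0]'

```text
clock: 26.6
eef_pos: [591.4, -305.4, 139.6]
tool_rot: [3.141, -0.002, -2.986]
force: [0.3, -0.3, -1.6]
width: 28.9
gripper_force: 59.3
```

```bash
python3 - <<'E'
from h import *
go(662,228.6,142,-2.983)
E
```

```text
clock 26.6 pos [ 591.4 -305.4  139.6] rot [ 3.141e+00 -2.000e-03 -2.986e+00] q [ 0.48  0.75 -0.08  1.55  0.07  0.84  2.1 ]
shift cm [-15.23  51.66  -0.21] turn [ 0.001 -0.002 -0.003]
```

>>> step_arm --commands '[-13,44,-0.2,0,0,0,0,-13,44,-0.2,0,0,0,0,-13,44,-0.2,0,0,0,0,-13,44,-0.2,0,0,0,0,-13,44,-0.2,0,0,0,0,-13,44,-0.2,0,0,0,0,-13,44,-0.2,0,0,0,0,-13,44,-0.2,0,0,0,0,-13,44,-0.2,0,0,0,0,-13,44,-0.2,0,0,0,0]'

```text
clock: 27.6
eef_pos: [650.7, 159.8, 140.3]
tool_rot: [3.135, -0.002, -2.976]
force: [-0.7, 0.5, -2.0]
width: 28.6
gripper_force: 59.6
```

>>> step_arm --commands '[-1.2,4,0,0,0,0,0,-2.2,7.7,0,0,0,0,0,-2.2,7.7,0,0,0,0,0,-2.2,7.7,0,0,0,0,0,-2.2,7.7,0,0,0,0,0,-2.2,7.7,0,0,0,0,0]'

```text
clock: 28.2
eef_pos: [662.5, 226.2, 141.9]
tool_rot: [-3.14, -0.001, -2.989]
force: [-0.1, 0.0, -1.6]
width: 28.7
gripper_force: 59.8
```

```bash
python3 - <<'E'
from h import *
o=held(70,21.3); go(661.8-o[0],228.6-o[1],37,-2.983)
E
```

```text
held 1746 [ 0.8  0.4 47.7] [ 0.1  0.  47.7] z err -1.0
clock 28.25 pos [662.7 226.5 142.2] rot [-3.140e+00 -1.000e-03 -2.989e+00] q [-0.36  0.8  -0.02  1.44  0.02  0.91  1.34]
shift cm [ 0.13  0.21 10.52] turn [-0.001 -0.001 -0.006]
```

>>> step_arm --commands '[0.1,0.1,3,0,0,0,0,0.1,0.1,6,0,0,0,0,0.1,0.1,8,0,0,0,0,0.1,0.1,9.8,0,0,0,0,0.1,0.1,10.4,0,0,0,0,0.1,0.1,10.5,0,0,0,0,0.1,0.1,10.5,0,0,0,0]'

```text
clock: 28.95
eef_pos: [662.2, 229.5, 38.5]
tool_rot: [3.141, 0.002, -2.987]
force: [1.0, -0.1, -1.0]
width: 28.2
gripper_force: 59.7
```

>>> step_arm --commands '[0,0,0.1,0,0,0,0,0,0,0.15,0,0,0,0,0,0,0.15,0,0,0,0]'

```text
clock: 29.25
eef_pos: [661.7, 229.5, 36.8]
tool_rot: [3.141, 0.001, -2.986]
force: [0.4, 0.1, -1.7]
width: 28.8
gripper_force: 59.7
```

>>> step_arm --commands '[0,-0.1,0.1,0,0,0,0,0,-0.1,0.15,0,0,0,0,0,-0.1,0.2,0,0,0,0,0,-0.1,0.2,0,0,0,0]'

```text
clock: 29.65
eef_pos: [661.9, 228.6, 35.4]
tool_rot: [3.141, 0.001, -2.986]
force: [-3.1, -0.3, 6.2]
width: 28.8
gripper_force: 60.4
```

>>> step_arm --commands '[0,0,0,0,0,0,0.4,0,0,0,0,0,0,0.7,0,0,0,0,0,0,1,0,0,0,0,0,0,1,0,0,0,0,0,0,1,0,0,-1,0,0,0,1,0,0,-4,0,0,0,1,0,0,-8,0,0,0,1,0,0,-12,0,0,0,1,0,0,-12,0,0,0,1]'

```text
clock: 30.65
eef_pos: [665.9, 229.9, 161.9]
tool_rot: [3.139, 0.013, -2.987]
force: [0.2, 1.1, 1.0]
width: 85.5
gripper_force: 0.0
```

>>> step_arm --commands '[0,-5,-2,0,0,0,1,0,-10,-4,0,0,0,1,0,-15,-4,0,0,0,1,0,-20,-4,0,0,0,1,0,-20,-4,0,0,0,1,0,-20,-4,0,0,0,1,0,-20,-4,0,0,0,1]'

```text
clock: 31.35
eef_pos: [692.2, 32.8, 194.1]
tool_rot: [3.14, -0.0, -2.985]
force: [-0.0, 2.3, -0.0]
width: 85.6
gripper_force: 0.0
```

```bash
python3 - <<'E'
from h import *
from cell import ctrl
for x,y,h in((454.9,195.6,54),(523.9,206.5,64),(592.9,217.5,74),(661.8,228.6,84)): obj("side",x,y,h)
d=ctrl.get_image("side");cv2.imwrite("pics/end.png",d["image"][:,:,::-1])
E
```

```text
obj side 46 [455.  193.2  53.9] [455.3 194.1  53.9]
obj side 45 [523.8 203.4  63.7] [524.3 204.9  64. ]
obj side 37 [593.9 214.2  73.3] [593.5 214.1  73.9]
obj side 37 [661.6 225.   83.8] [661.3 224.8  84. ]
```

View pics/end.png

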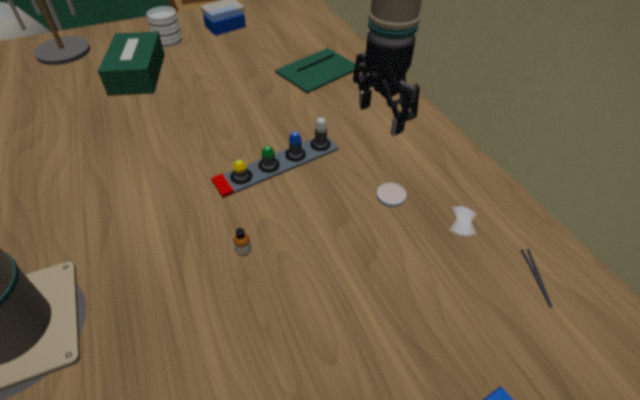

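The side view shows all four standing on their pads in order, yellow (240,167), green (268,155), blue (295,143) and white (320,130), each within about 4 mm of centre. The bottle and dish have not moved, and the gripper is clear.

```bash
python3 -c "
from cell import ctrl
print(ctrl.finish_job())"
```

```text
the job is handed in; nothing more can be done
None
```

I stood all four objectives upright on their pads in height order, each within about 4 mm of its pad's centre by camera, let go of them, left the bottle and dish where they stood, and handed the job in at about 31 s; no verdict came back.

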